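Empty the catch tray and hold the press down on the next cake

ROBOT

A 7-joint arm with a two-finger parallel gripper is mounted at the origin on a cart in front of the work surface, level with it; the furniture and walls round the work are solid. World frame = base frame: x ahead of the robot, y to its left, z up, the work surface at z = 0. Lengths are in mm, angles in rad, forces in N, time in s.
With the tool pointing down it reaches from about 425 to 825 mm from the base axis. Payload 3.6 kg.
Tool frame: the origin (TCP) lies on the centre line of the jaws, within the pads' length; the fingertips stand ctrl.tip_extent ahead of it and the grasp point (between the pads) lies 8 mm behind it (ctrl.tip_extent is the distance from the TCP to the fingertips, in mm); z points along the fingers, y is the line along which they close (so a half turn about z gives the same grasp; the last joint's range is limited). The gripper opens to 93 mm and grips with 3 to 60 N. Pads are 15 mm wide; open, the fingers measure 128 mm over their backs; the gripper's body (75 mm by 188 mm) begins 65 mm behind the grasp point.
Start: joints at [-1.218, 0.615, -0.013, 1.423, 0.008, 1.103, -0.04], TCP at [240.339, 603.904, 229.64] pointing down, gripper open.
Joint ranges: [-3.12, 3.12], [-0.3, 2.06], [-1.34, 1.32], [0.26, 2.42], [-1.36, 4.5], [0.01, 1.98], [-2.84, 2.84]. Speed limits (rad/s): [2.79, 2.79, 3.14, 3.14, 3.14, 3.14, 3.14].

INTERFACE

Orientations are given as a unit quaternion [x, y, z, w].
In Python, from cell import ctrl, eyes, sign_off, models gives the robot as it stands.
- The arm moves only by the tool arm_command, never from a script. Its argument "deltas" is a list of rows, each a list of 7 numbers: the finger opening in m, from 0 to 0.093, then the shift along the tool's x, y, z in m, then the turn, a rotation vector about the tool's x, y, z in degrees. In form: [[gripper, tx, ty, tz, ax, ay, az], ...]. A call has 1 to 20 rows; each row is the pose to reach, as a shift and turn from the pose commanded when the call began, along the tool's axes at that moment; what a row does not reach only later rows make up. A row lasts 1/8 s, in which the tool goes at most 62.5 mm and 10.7 degrees, less where a joint would pass 70% of its speed; a pose out of reach is approached as far as the arm can. A call with a gripper value outside its range is refused whole. The fingers move at their own pace and stop on an object; "grip_force" is the grip in N (left out, the last holds). Time passes only in rows, so rows that repeat a pose let the fingers close. It gives the time, the measured TCP pose, the force, the opening and the grip force at its end, in the units of the state.
- ctrl.observe(): the state, without advancing time (a new reading comes with each control period).
- eyes.grab_frame(name): name is "scene" or "top" or "wrist"; returns a dict with "frame" (384x512x3 uint8, red, green, blue), "fx", "fy", "cx", "cy" (pixels), "R" (3x3) and "t" (3): a world point X has camera coordinates R X + t. Camera axes: x right, y down, z forward; pixel columns grow to the right and rows downward; lengths in mm; the calibration is good to about 2 mm. A picture is of the moment at which its call begins. There is no depth.
- sign_off(): hands the job in; it is judged then, once.
Trained networks look in the newest picture that a camera, given by its name, has taken for a name from the list of things; names that differ only in an ending like _2 or _b are one class to them, and where a whole thing is asked for, a point or a joint stands for the part that bears it (a point fixed in the world has none). Each returns a list of dicts, best first, with "confidence" (0 to 1); they miss things now and then, are a little off and sometimes report something else, mostly with a low value. They report only what shows in the picture. A call takes as long as a camera call. They do not tell look-alikes from the thing itself.
- models.search_frame(thing, camera): "location" ([column, row] as shares, 0 to 1, of the picture: columns of its width, rows of its height, amid what is visible of it).
- models.trace(thing, camera): "region" (384x512 bool, what is visible of it) and "location" ([column, row] as shares, 0 to 1, of the picture: columns of its width, rows of its height, amid what is visible of it).
- models.pinpoint(thing, camera): "location" ([column, row] as shares, 0 to 1, of the picture: columns of its width, rows of its height: a listed point, or the origin of a listed thing).
The state is a dict: "time_s": time; "joints": joint angles; "joint_vel": joint speeds; "joint_efforts": joint torques, N m; "tool_pos": TCP position; "tcp_rot": TCP orientation; "contact_force": force on the tool from outside, world axes, zero at the start; "torque": the same for the moment, N m; "grip_width": finger opening in mm; "gripper_force": force on a finger pad.
Only numpy, scipy, OpenCV 4.12 (cv2) and the standard library are available. Lean on these libraries where they do the work, as an engineer would, in place of code of your own. Each camera call takes 0.05 s, during which the arm holds its last target. There are 200 camera calls.

TASK

Two finished cream-coloured cakes lie in the shallow steel catch tray of the hand press: move both onto the bamboo slat tray, setting each down flat, side by side. Then press the next cake: pull down the press's red ball lever until the ram bears on the pink cake that waits under it, with about 50 N on the cake, and stay there. The lever springs back if let go, so finish while still holding it down; leave the timer, the wooden stamp and the dye dish alone.

Things in the scene. Friction and masses are not known exactly. Their poses are not given: they have to be found in the camera images.
- cake_a: Finished cream-coloured flower cake, loose, rigid, about 0.055 kg: 62 mm along its x, 66 mm along its y, 26 mm high. Origin at the centre of its underside, z up. Starts in the catch tray, its x axis within about 0.3 rad of across the tray. Grip it across x, where it is narrower.
- cake_b: The other finished cream-coloured cake, 62 x 67 x 28 mm, otherwise like cake_a.
- catch_tray: Shallow stainless tray, fixed, 250 mm along its x by 150 mm along its y; inner floor 4 mm and rim 17 mm above its underside, walls 4 mm thick, small wire ears at both short ends. The two cakes lie about 110 mm apart along its x. Origin at the centre of its underside. It may stand nearer to the press than the slat tray, or farther to the right.
- slat_tray: Bamboo slat tray, fixed, solid: 146 mm along its own x, 303 mm along its own y (which points roughly away from or towards the robot), its flat top 21 mm above its underside. Origin at the centre of its underside, on the bench.
- cake_press: Hand lever press, fixed, 209 x 150 x 356 mm, front towards its own -x. Origin at the underside of its base plate (2 mm below the bench top), which spans x -86 to 104 and y -75 to 75 mm. The head spans x -62 to 98, y -32 to 32 mm at heights of 212 to 258 mm; the lever stands on its -y side, its ball to the front and above.
- lever_ball (a point): Centre of the red ball, 32 mm across, at the lever's end: at rest 98 mm in front of (press -x) and 105.5 mm above the lever axis, 144 mm from it. Pulled, it swings in an arc about that axis, forward and down. It can be gripped from above across the press's y (nothing stands beside it), and it turns between the pads as the lever swings.
- lever_axis (a point): Point on the lever's hinge axis, level with the ball in the press's y; the axis is parallel to the press's y. Pull at the ball, along its arc, against the preloaded spring: about 4 N at the start plus 6 N per rad, so about 8 N when the ram meets the cake (friction and weights: 1 to 2 N more or less).
- cake_press_lever (a joint): Angle of the press lever, 0 at rest (up) to 1.4 rad (down). Geared to the ram: 28.65 mm of ram travel per rad, 40 mm at most. The ram meets the pink cake at about 0.6 to 0.7 rad; there the lever stops.
- cake_press_ram: The ram with its round pressing plate, 84 mm across, above the anvil; its pose has the press's origin, lowered by the ram's travel. Once it bears on the cake, each further newton along the arc at the ball puts about 5 N on the cake: 10 N more at the ball make about 50 N.
- pink_cake: The pink flower cake, loose, rigid, 61 x 65 x 27 mm, on the anvil under the ram; origin at the centre of its underside. It stays there.
- anvil (a point): Centre of the top of the press's round anvil, 90 mm across, 30 mm above the base plate's underside, right under the ram; the raised ram's plate hangs 45 mm above it.
- timer: White kitchen timer, loose, 62 x 62 x 23 mm, in front of the press. Leave it alone.
- stamp: Small upright wooden stamp, loose, 27 mm across and 77 mm high. Leave it alone.
- dye_dish: Small steel dish with red food colour, loose, 72 mm across and 25 mm high. Leave it alone.
Mind the look-alikes: they are no part of the job. Leave any green look-alike of the cake_a alone.

How it is judged:
By the outcome, as a careful person would: the job done as asked, in the order asked, and still so for the second after the job is handed in, while the arm keeps its last pose, push and grip.
It also fails if it takes over 72 s, if anything falls off the work surface, if the arm or the gripper's body presses on something with over 40 N, if the wrist force passes 120 N, or if a joint passes its speed limit or range.

## Working session

There is one attempt and no reset: what is moved stays moved. The work goes in short steps, Python scripts to look and compute and a tool call to move; the robot and the scene stay as the last step left them, time stands still between calls to the robot, and variables do not carry over. Pictures are saved under pics/ and viewed, at most 10 in all, crops included, and the job is handed in when it is done.

Besides the shell and the picture viewer there is one more tool, called by a JSON object that holds its "method" and its "body", one argument or row to a line. arm_command: Moves the arm, as the interface text tells. Its arguments: {"type":"object","properties":{"deltas":{"type":"array"},"grip_force":{"type":"number"}},"required":["deltas"]}

```bash
mkdir -p pics; ls
cat > h.py <<'E'
import numpy as np, cv2
from cell import ctrl, eyes, models
from scipy.spatial.transform import Rotation as Ro
def ray(f,loc):
    u,v=loc[0]*512,loc[1]*384
    d=f['R'].T@np.array([(u-f['cx'])/f['fx'],(v-f['cy'])/f['fy'],1]); c=-f['R'].T@f['t']
    return c,d
def atz(f,loc,z):
    c,d=ray(f,loc); return c+d*(z-c[2])/d[2]
def proj(f,X):
    p=f['R']@np.array(X)+f['t']; return np.array([p[0]/p[2]*f['fx']+f['cx'],p[1]/p[2]*f['fy']+f['cy']])
def tri(rs):
    A=np.zeros((3,3));b=np.zeros(3)
    for c,d in rs:
        d=d/np.linalg.norm(d);P=np.eye(3)-np.outer(d,d);A+=P;b+=P@c
    return np.linalg.solve(A,b)
E
python3 - <<'E'
from h import *
print(ctrl.observe(), ctrl.tip_extent)
fs={}
for n in('scene','top'):
    f=fs[n]=eyes.grab_frame(n); print(n,-f['R'].T@f['t'],f['fx'])
ims=[]
for n in fs:
    im=cv2.cvtColor(fs[n]['frame'],cv2.COLOR_RGB2BGR); cv2.imwrite(f'pics/{n}0.png',im)
for th in['cake_a','catch_tray','slat_tray','cake_press','lever_ball','lever_axis','pink_cake','anvil','timer','stamp','dye_dish']:
    for n in fs:
        for r in models.pinpoint(th,n)[:4]:
            l=r['location'];print(th,n,round(r['confidence'],2),np.round(np.array(l)*[512,384]),atz(fs[n],l,0).round())
E
```

```text
pics
{'time_s': 0.0, 'joints': array([-1.21849521,  0.61587668, -0.0125821 ,  1.42486583,  0.00808386,
        1.10338726, -0.04040639]), 'joint_vel': array([-2.76280622e-04, -7.77905864e-04,  6.86450550e-05,  7.73719722e-04,
       -1.90880637e-03,  1.61285009e-03,  6.73318371e-04]), 'joint_efforts': array([ 1.76853082e-04, -4.58942664e+01,  2.09513339e-01, -1.65741706e+01,
       -6.09975681e-02,  2.06332264e-02,  2.33484079e-04]), 'tool_pos': array([240.10206919, 603.22432097, 228.51979284]), 'tcp_rot': array([ 1.88257982e-01,  9.82118825e-01, -1.22492502e-03, -2.14469336e-04]), 'contact_force': array([ 0.29223654, -0.40255617,  0.61896521]), 'torque': array([0.00277119, 0.04793323, 0.04695428]), 'gripper_force': 0.0, 'grip_width': 93.26818815241795} 11.0
scene [-212.87924701 -541.66483847 1116.38578221] 456.7617440112084
top [ 357.23324253 -107.61382927 1336.01187355] 347.65670531133895
cake_a scene 0.85 [283. 277.] [ 475. -148.    0.]
cake_a scene 0.83 [295. 211.] [720. -35.   0.]
cake_a scene 0.64 [306. 249.] [ 605. -150.    0.]
cake_a top 0.8 [296. 189.] [ 601. -151.    0.]
ca
[... 555 characters left out ...]
is scene 0.98 [243. 166.] [800. 244.   0.]
lever_axis top 0.63 [352. 208.] [ 517. -360.    0.]
lever_axis top 0.56 [234. 190.] [610.  95.   0.]
pink_cake scene 0.64 [230. 218.] [568. 124.   0.]
anvil scene 0.85 [231. 219.] [565. 115.   0.]
anvil scene 0.51 [234. 219.] [571. 109.   0.]
anvil top 0.6 [232. 207.] [541. 101.   0.]
timer scene 0.85 [182. 247.] [382. 166.   0.]
timer top 0.77 [215. 247.] [387. 172.   0.]
stamp top 0.64 [173. 230.] [460. 337.   0.]
stamp top 0.25 [234. 206.] [545.  95.   0.]
dye_dish scene 0.72 [219. 265.] [397.  32.   0.]
dye_dish scene 0.55 [234. 218.] [573. 111.   0.]
dye_dish top 0.6 [249. 245.] [390.  39.   0.]
dye_dish top 0.25 [297. 203.] [ 548. -153.    0.]
```

Run:
```python
import cv2
a=cv2.imread('pics/scene0.png')[120:350,150:430];b=cv2.imread('pics/top0.png')[130:290,140:420]
a=cv2.resize(a,None,fx=2,fy=2,interpolation=cv2.INTER_CUBIC)
cv2.imwrite('pics/a1.png',a);cv2.imwrite('pics/b1.png',cv2.resize(b,None,fx=2.8,fy=2.8,interpolation=cv2.INTER_CUBIC))
```

```text
(no output)
```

View pics/a1.png

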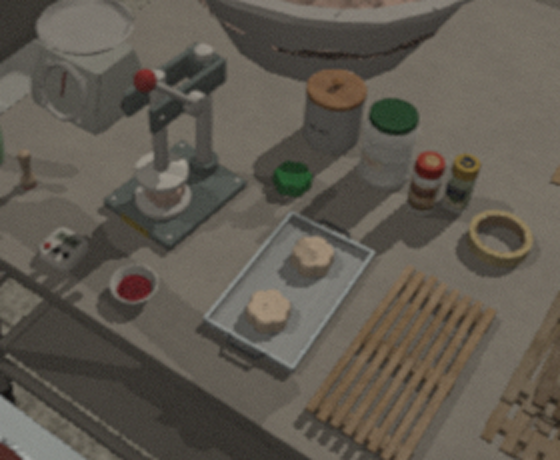

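View pics/b1.png

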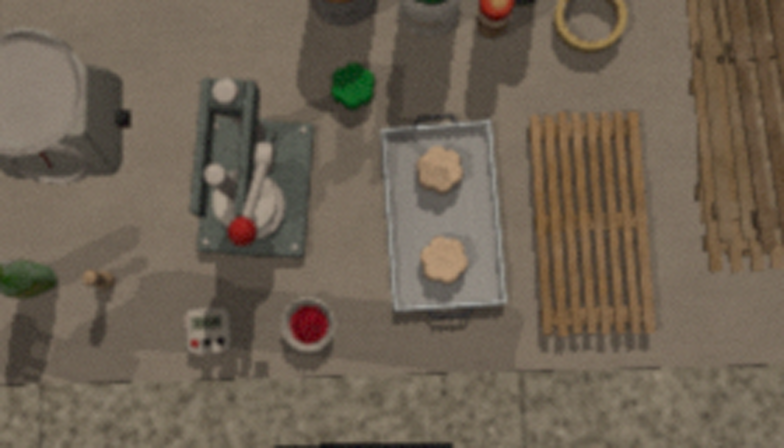

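The scene picture shows the steel tray with two cream cakes at (283,277) and (306,249). The look-alikes are the green cake at (295,211), the pink one under the press at (230,218), and a darker bamboo mat at the far right beyond the slat tray at (351,300). I choose the two cream ones and the light slat tray.

Run:
```python
from h import *
fs={n:eyes.grab_frame(n) for n in('scene','top')}
def best(th,n,k=0):
    r=models.pinpoint(th,n); return r
for th,near in(('lever_ball',None),('lever_axis',None)):
    a=models.pinpoint(th,'scene')[0]['location']
    for r in models.pinpoint(th,'top'):
        X=tri([ray(fs['scene'],a),ray(fs['top'],r['location'])]); print(th,X.round(1),[ (proj(fs['top'],X)-np.array(r['location'])*[512,384]).round(1)])
for th,z in(('slat_tray',21),('catch_tray',17),('cake_a',24)):
  for n in fs:
    for r in models.trace(th,n)[:3]:
        c,_=cv2.findContours(r['region'].astype(np.uint8),0,1); c=max(c,key=cv2.contourArea).reshape(-1,2)
        P=np.array([atz(fs[n],(p+.5)/[512,384],z)[:2] for p in c],np.float32)
        print(th,n,round(r['confidence'],2),[np.round(q,2) for q in cv2.minAreaRect(P)])
```

```text
lever_ball [521.4  96.   60.6] [array([ 6.6, -4.6])]
lever_axis [567.2  50.2 252.4] [array([ 0.2, -0.1])]
slat_tray scene 0.91 [array([ 514.41, -355.03]), array([300.68, 145.34]), np.float64(0.34)]
slat_tray top 0.62 [array([ 510.74, -350.53]), array([149.49, 296.49]), np.float64(89.28)]
slat_tray top 0.24 [array([568.37, 106.82]), array([ 42.57, 146.75]), np.float64(75.39)]
catch_tray scene 0.61 [array([ 530.89, -159.33]), array([278.42, 154.93]), np.float64(1.48)]
catch_tray scene 0.3 [array([623.76, 159.31]), array([152.75,  80.49]), np.float64(39.09)]
catch_tray top 0.8 [array([ 528.96, -154.59]), array([278.05, 151.94]), np.float64(1.7)]
catch_tray top 0.32 [array([606.86, 107.72]), array([168.93, 248.03]), np.float64(84.47)]
cake_a scene 0.68 [array([ 590.73, -159.14]), array([69.74, 65.66]), np.float64(36.0)]
cake_a scene 0.65 [array([ 466.75, -160.18]), array([73.93, 60.89]), np.float64(34.18)]
cake_a scene 0.61 [array([710.7 , -45.26]), array([81.83, 59.63]), np.float64(31.42)]
cake_a top 0.72 [array([ 589.64, -152.99]), array([59.64, 58.68]), np.float64(60.59)]
cake_a top 0.54 [array([ 466.62, -154.46]), array([58.03, 63.98]), np.float64(42.89)]
```

{"method": "arm_command", "body": {
  "deltas": [
    [0.093, 0, 0, -0.19, 0, 0, 0],
    [0.093, 0, 0, -0.19, 0, 0, 0],
    [0.093, 0, 0, -0.19, 0, 0, 0],
    [0.093, 0, 0, -0.19, 0, 0, 0],
    [0.093, -0.55, -0.598, -0.19, 0, 0, -21.7],
    [0.093, -0.55, -0.598, -0.19, 0, 0, -21.7],
    [0.093, -0.55, -0.598, -0.19, 0, 0, -21.7],
    [0.093, -0.55, -0.598, -0.19, 0, 0, -21.7],
    [0.093, -0.55, -0.598, -0.19, 0, 0, -21.7],
    [0.093, -0.55, -0.598, -0.19, 0, 0, -21.7],
    [0.093, -0.55, -0.598, -0.19, 0, 0, -21.7],
    [0.093, -0.55, -0.598, -0.19, 0, 0, -21.7],
    [0.093, -0.55, -0.598, -0.19, 0, 0, -21.7],
    [0.093, -0.55, -0.598, -0.19, 0, 0, -21.7],
    [0.093, -0.55, -0.598, -0.19, 0, 0, -21.7],
    [0.093, -0.55, -0.598, -0.19, 0, 0, -21.7],
    [0.093, -0.55, -0.598, -0.19, 0, 0, -21.7],
    [0.093, -0.55, -0.598, -0.19, 0, 0, -21.7],
    [0.093, -0.55, -0.598, -0.1, 0, 0, -21.7],
    [0.093, -0.55, -0.598, -0.05, 0, 0, -21.7]
  ]
}}

```text
time_s: 4.3
tool_pos: [530.2, -153.6, 293.1]
tcp_rot: [-0.001, 1.0, 0.0, 0.001]
contact_force: [1.3, -0.4, -0.1]
grip_width: 92.9
gripper_force: 0.0
```

Run:
```python
from h import *
o=ctrl.observe();print(o['tool_pos'],Ro.from_quat(o['tcp_rot']).as_matrix().round(3),o['joints'].round(2),o['time_s'])
f=eyes.grab_frame('wrist');print(-f['R'].T@f['t'],f['R'])
cv2.imwrite('pics/w1.png',cv2.cvtColor(f['frame'],cv2.COLOR_RGB2BGR))
for th,z in(('catch_tray',17),('cake_a',22),('slat_tray',21)):
    for r in models.trace(th,'wrist')[:3]:
        c,_=cv2.findContours(r['region'].astype(np.uint8),0,1); c=max(c,key=cv2.contourArea).reshape(-1,2)
        P=np.array([atz(f,(p+.5)/[512,384],z)[:2] for p in c],np.float32)
        print(th,round(r['confidence'],2),[np.round(q,2) for q in cv2.minAreaRect(P)],P.min(0),P.max(0))
```

```text
[ 530.17490454 -153.62867285  293.0825356 ] [[-1.    -0.001  0.001]
 [-0.001  1.     0.001]
 [-0.001  0.001 -1.   ]] [ 0.03  0.41  0.32  1.62 -0.14  1.13  1.96] 4.3
[ 450.02416712 -153.74535466  447.87230057] [[-2.73506304e-03  9.99996199e-01 -3.49785638e-04]
 [ 9.56681789e-01  2.71842596e-03  2.91122939e-01]
 [ 2.91122783e-01  4.61606041e-04 -9.56685587e-01]]
catch_tray 0.58 [array([ 533.42, -154.97]), array([278.36, 153.2 ]), np.float64(1.97)] [ 394.49484 -235.29987] [672.34015  -74.718765]
cake_a 0.96 [array([716.61, -44.31]), array([72.99, 55.65]), np.float64(27.77)] [678.6384  -72.35618] [751.77563  -10.482592]
cake_a 0.92 [array([ 472.54, -153.7 ]), array([60.94, 64.84]), np.float64(43.49)] [ 441.24603 -185.85287] [ 504.0731  -122.24974]
cake_a 0.88 [array([ 594.69, -153.05]), array([71.63, 61.37]), np.float64(9.59)] [ 559.3715  -184.35075] [ 630.68787  -121.844475]
slat_tray 0.72 [array([ 532.61, -154.73]), array([275.79, 151.04]), np.float64(2.2)] [ 395.01035 -234.54276] [670.27625  -76.517815]
slat_tray 0.7 [array([ 515.56, -348.87]), array([298.18, 150.64]), np.float64(0.17)] [ 366.32648 -424.59955] [ 664.79706 -273.29034]
slat_tray 0.57 [array([ 471.66, -153.98]), array([61.57, 64.02]), np.float64(45.19)] [ 440.08942 -185.95175] [ 504.19653 -122.32441]
```

View pics/w1.png

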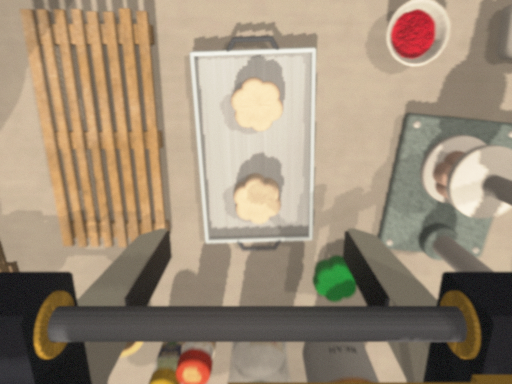

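Run:
```python
from h import *
f=eyes.grab_frame('wrist')
out=[]
for cx in(471,592):
    w=np.array([[cx-45,-108],[cx-45,-198],[cx+45,-198],[cx+45,-108]],float) 
    src=np.float32([proj(f,[*p,27]) for p in w]); H=cv2.getPerspectiveTransform(src,np.float32([[0,450],[450-50,450],[400,0],[0,0]]) if 0 else np.float32([[0,400],[400,400],[400,0],[0,0]]))
    im=cv2.warpPerspective(cv2.cvtColor(f['frame'],cv2.COLOR_RGB2BGR),H,(400,400),flags=cv2.INTER_CUBIC)
    cv2.line(im,(200,0),(200,400),(255,0,0),1);cv2.line(im,(0,200),(400,200),(255,0,0),1)
    out.append(im)
cv2.imwrite('pics/c1.png',np.hstack(out))
```

```text
(no output)
```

View pics/c1.png

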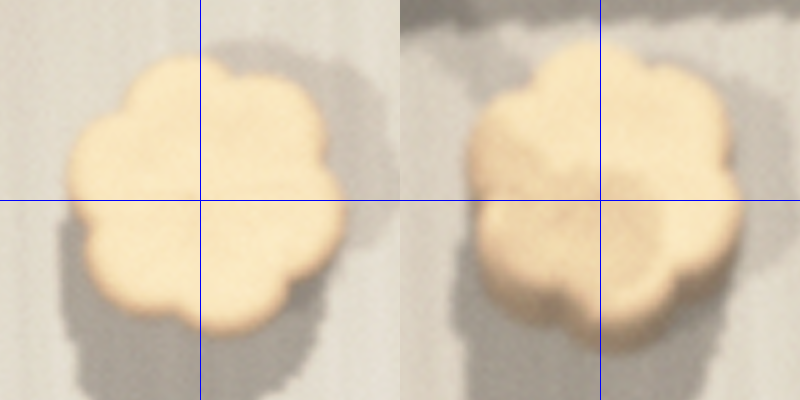

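The rectified crop confirms two cream six-petal cakes, centred near world (472,-154) and (593,-154). They are turned about +10° and +7°, and the green one is far off at (716,-44).

{"method": "arm_command", "body": {
  "deltas": [
    [0.082, 0.0587, 0, 0.05, 0, 0, -10],
    [0.082, 0.0587, 0, 0.1, 0, 0, -10],
    [0.082, 0.0587, 0, 0.16, 0, 0, -10],
    [0.082, 0.0587, 0, 0.215, 0, 0, -10],
    [0.082, 0.0587, 0, 0.215, 0, 0, -10],
    [0.082, 0.0587, 0, 0.215, 0, 0, -10],
    [0.082, 0.0587, 0, 0.215, 0, 0, -10]
  ],
  "grip_force": 12
}}

```text
time_s: 5.42
tool_pos: [474.1, -155.9, 82.7]
tcp_rot: [-0.087, 0.996, -0.001, 0.003]
contact_force: [-0.5, 0.4, 0.4]
grip_width: 82.1
gripper_force: 0.0
```

{"method": "arm_command", "body": {
  "deltas": [
    [0.082, 0, 0, 0.0, 0, 0, 0],
    [0.082, 0, 0, 0.02, 0, 0, 0],
    [0.082, 0, 0, 0.04, 0, 0, 0],
    [0.082, 0, 0, 0.04, 0, 0, 0],
    [0.082, 0, 0, 0.04, 0, 0, 0]
  ]
}}

```text
time_s: 6.05
tool_pos: [472.1, -155.3, 40.6]
tcp_rot: [-0.087, 0.996, -0.0, 0.001]
contact_force: [-0.2, 0.7, -0.2]
grip_width: 81.8
gripper_force: 0.0
```

Run:
```python
from h import *
o=ctrl.observe();print(o['tool_pos'],Ro.from_quat(o['tcp_rot']).as_matrix().round(3),o['contact_force'],o['joint_vel'].round(2),o['time_s'])
f=eyes.grab_frame('wrist');
P=[proj(f,[*(o['tool_pos'][:2]),30])];print(P)
cv2.imwrite('pics/w2.png',cv2.cvtColor(f['frame'],cv2.COLOR_RGB2BGR))
```

```text
[ 472.14981168 -155.34613329   40.58905567] [[-0.985 -0.174  0.002]
 [-0.174  0.985 -0.001]
 [-0.001 -0.001 -1.   ]] [-0.22513179  0.6773941  -0.17365518] [-0.   -0.01  0.   -0.   -0.   -0.    0.  ] 6.05
[array([257.0802199 , 242.91280937])]
```

View pics/w2.png

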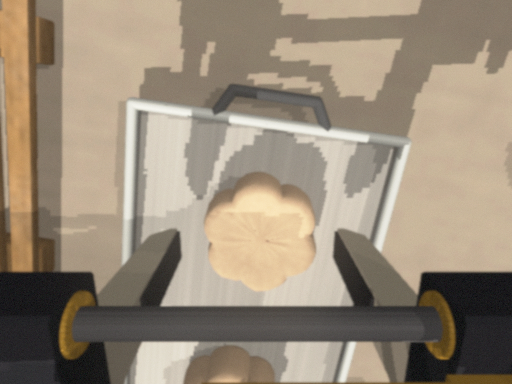

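The cake at (261,238) sits between the fingers, with petal valleys facing the pads. I'll go down and close.

{"method": "arm_command", "body": {
  "deltas": [
    [0.082, 0, 0, 0.012, 0, 0, 0],
    [0.082, 0, 0, 0.023, 0, 0, 0],
    [0.082, 0, 0, 0.023, 0, 0, 0],
    [0.05, 0, 0, 0.023, 0, 0, 0],
    [0.05, 0, 0, 0.023, 0, 0, 0],
    [0.05, 0, 0, 0.023, 0, 0, 0],
    [0.05, 0, 0, 0.023, 0, 0, 0],
    [0.05, 0, 0, 0.003, 0, 0, 0],
    [0.05, 0, 0, -0.03, 0, 0, 0],
    [0.05, 0, 0, -0.06, 0, 0, 0],
    [0.05, 0, 0, -0.06, 0, 0, 0],
    [0.05, 0, 0, -0.06, 0, 0, 0]
  ],
  "grip_force": 12
}}

```text
time_s: 7.6
tool_pos: [471.0, -154.7, 99.1]
tcp_rot: [-0.087, 0.996, 0.0, -0.001]
contact_force: [0.7, -0.7, -1.0]
grip_width: 60.2
gripper_force: 11.9
```

{"method": "arm_command", "body": {
  "deltas": [
    [0.05, 0.037, -0.193, 0, 0, 0, 10],
    [0.05, 0.037, -0.193, 0, 0, 0, 10],
    [0.05, 0.037, -0.193, 0, 0, 0, 10],
    [0.05, 0.037, -0.193, 0, 0, 0, 10],
    [0.05, 0.037, -0.193, 0.03, 0, 0, 10],
    [0.05, 0.037, -0.193, 0.055, 0, 0, 10],
    [0.05, 0.037, -0.193, 0.06, 0, 0, 10],
    [0.05, 0.037, -0.193, 0.06, 0, 0, 10]
  ]
}}

```text
time_s: 8.6
tool_pos: [468.5, -350.8, 39.2]
tcp_rot: [-0.0, 1.0, 0.001, -0.001]
contact_force: [0.5, -0.5, 0.3]
grip_width: 60.6
gripper_force: 11.9
```

Lower gently by 4.5 mm, release, retreat.

{"method": "arm_command", "body": {
  "deltas": [
    [0.05, 0, 0, 0.002, 0, 0, 0],
    [0.05, 0, 0, 0.004, 0, 0, 0],
    [0.05, 0, 0, 0.0045, 0, 0, 0],
    [0.05, 0, 0, 0.0045, 0, 0, 0]
  ]
}}

```text
time_s: 9.1
tool_pos: [468.7, -351.6, 35.3]
tcp_rot: [0.0, 1.0, -0.0, 0.0]
contact_force: [0.7, 0.1, -1.4]
grip_width: 60.2
gripper_force: 11.9
```

{"method": "arm_command", "body": {
  "deltas": [
    [0.05, 0, 0, 0.001, 0, 0, 0],
    [0.082, 0, 0, 0.001, 0, 0, 0],
    [0.082, 0, 0, 0.001, 0, 0, 0],
    [0.082, 0, 0, 0.001, 0, 0, 0],
    [0.082, 0, 0, -0.03, 0, 0, 0],
    [0.082, 0, 0, -0.075, 0, 0, 0],
    [0.082, -0.124, 0.197, -0.075, 0, 0, -7],
    [0.082, -0.124, 0.197, -0.075, 0, 0, -7],
    [0.082, -0.124, 0.197, -0.075, 0, 0, -7],
    [0.082, -0.124, 0.197, -0.075, 0, 0, -7],
    [0.082, -0.124, 0.197, -0.05, 0, 0, -7],
    [0.082, -0.124, 0.197, -0.007, 0, 0, -7],
    [0.082, -0.124, 0.197, -0.007, 0, 0, -7],
    [0.082, -0.124, 0.197, -0.007, 0, 0, -7]
  ]
}}

```text
time_s: 10.85
tool_pos: [593.3, -155.2, 43.3]
tcp_rot: [-0.061, 0.998, -0.0, 0.001]
contact_force: [-0.4, 0.2, 0.5]
grip_width: 81.9
gripper_force: 0.0
```

Run:
```python
from h import *
o=ctrl.observe();print(o['tool_pos'],o['joint_vel'].round(2),o['time_s'])
f=eyes.grab_frame('wrist');
print(proj(f,[*(o['tool_pos'][:2]),32]))
cv2.imwrite('pics/w3.png',cv2.cvtColor(f['frame'],cv2.COLOR_RGB2BGR))
```

```text
[ 593.33151318 -155.18747438   43.30257755] [ 0.   -0.02  0.   -0.01  0.   -0.   -0.  ] 10.85
[256.99402597 242.32496797]
```

View pics/w3.png

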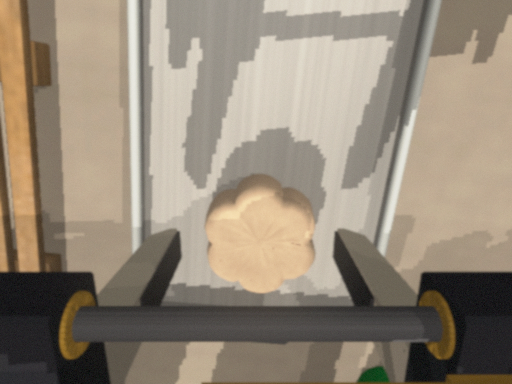

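The second cake at (260,238) is centred and aligned. I'll grasp it the same way.

{"method": "arm_command", "body": {
  "deltas": [
    [0.082, 0, 0, 0.014, 0, 0, 0],
    [0.082, 0, 0, 0.025, 0, 0, 0],
    [0.082, 0, 0, 0.025, 0, 0, 0],
    [0.05, 0, 0, 0.025, 0, 0, 0],
    [0.05, 0, 0, 0.025, 0, 0, 0],
    [0.05, 0, 0, 0.025, 0, 0, 0],
    [0.05, 0, 0, 0.025, 0, 0, 0],
    [0.05, 0, 0, 0.003, 0, 0, 0],
    [0.05, 0, 0, -0.03, 0, 0, 0],
    [0.05, 0, 0, -0.06, 0, 0, 0],
    [0.05, 0, 0, -0.06, 0, 0, 0],
    [0.05, 0, 0, -0.06, 0, 0, 0]
  ]
}}

```text
time_s: 12.4
tool_pos: [591.8, -154.2, 101.2]
tcp_rot: [-0.061, 0.998, 0.0, -0.001]
contact_force: [-0.1, 0.3, -1.1]
grip_width: 60.2
gripper_force: 11.9
```

{"method": "arm_command", "body": {
  "deltas": [
    [0.05, 0.053, -0.192, 0, 0, 0, 7],
    [0.05, 0.053, -0.192, 0, 0, 0, 7],
    [0.05, 0.053, -0.192, 0, 0, 0, 7],
    [0.05, 0.053, -0.192, 0, 0, 0, 7],
    [0.05, 0.053, -0.192, 0.03, 0, 0, 7],
    [0.05, 0.053, -0.192, 0.055, 0, 0, 7],
    [0.05, 0.053, -0.192, 0.06, 0, 0, 7],
    [0.05, 0.053, -0.192, 0.06, 0, 0, 7]
  ]
}}

```text
time_s: 13.4
tool_pos: [563.4, -350.8, 41.6]
tcp_rot: [-0.0, 1.0, 0.0, -0.001]
contact_force: [0.1, -0.4, -0.7]
grip_width: 60.4
gripper_force: 11.9
```

{"method": "arm_command", "body": {
  "deltas": [
    [0.05, 0, 0, 0.003, 0, 0, 0],
    [0.05, 0, 0, 0.006, 0, 0, 0],
    [0.05, 0, 0, 0.006, 0, 0, 0],
    [0.05, 0, 0, 0.007, 0, 0, 0],
    [0.082, 0, 0, 0.007, 0, 0, 0],
    [0.082, 0, 0, 0.007, 0, 0, 0],
    [0.082, 0, 0, 0.007, 0, 0, 0],
    [0.082, 0, 0, -0.03, 0, 0, 0],
    [0.082, 0, 0, -0.09, 0, 0, 0],
    [0.082, 0, 0, -0.15, 0, 0, 0],
    [0.082, 0, 0, -0.21, 0, 0, 0],
    [0.082, 0, 0, -0.27, 0, 0, 0],
    [0.082, 0, 0, -0.33, 0, 0, 0],
    [0.082, 0, 0, -0.36, 0, 0, 0],
    [0.082, 0, 0, -0.36, 0, 0, 0],
    [0.082, 0, 0, -0.36, 0, 0, 0]
  ]
}}

```text
time_s: 15.4
tool_pos: [562.9, -351.2, 400.4]
tcp_rot: [0.0, 1.0, 0.001, -0.001]
contact_force: [-0.5, -0.5, 0.1]
grip_width: 81.9
gripper_force: 0.0
```

Run:
```python
from h import *
o=ctrl.observe();print(o['tool_pos'],o['time_s'])
fs={n:eyes.grab_frame(n) for n in('scene','top','wrist')}
cv2.imwrite('pics/w4.png',cv2.cvtColor(fs['wrist']['frame'],cv2.COLOR_RGB2BGR))
a=cv2.cvtColor(fs['scene']['frame'],cv2.COLOR_RGB2BGR)
b=cv2.cvtColor(fs['top']['frame'],cv2.COLOR_RGB2BGR)
ims=[cv2.resize(a[140:250,180:290],(390,390),interpolation=2),cv2.resize(b[150:250,180:280],(390,390),interpolation=2)]
cv2.imwrite('pics/p1.png',np.hstack(ims))
for th in('lever_ball','lever_axis','anvil','cake_press','pink_cake'):
    for n in fs:
        for r in models.pinpoint(th,n)[:2]+ (models.search_frame(th,n)[:1] if th=='lever_ball' else []): print(th,n,round(r['confidence'],2),np.round(np.array(r['location'])*[512,384],1))
# red blob
for n in('scene','top'):
    hsv=cv2.cvtColor(fs[n]['frame'],cv2.COLOR_RGB2HSV); m=((hsv[...,0]<8)|(hsv[...,0]>172))&(hsv[...,1]>150)&(hsv[...,2]>60)
    k,l,s,c=cv2.connectedComponentsWithStats(m.astype(np.uint8)); print(n,[(s[i].tolist(),c[i].round(1).tolist()) for i in range(1,k) if s[i,4]>20])
```

```text
[ 562.93747566 -351.16606309  400.36542204] 15.4
lever_ball scene 0.7 [227.6 159.6]
lever_ball scene 0.69 [238.8 166.2]
lever_ball top 0.77 [224.1 214.3]
lever_ball top 0.52 [231.4 206.2]
lever_axis scene 0.69 [247.5 171.4]
lever_axis top 0.89 [234.9 190. ]
anvil scene 0.96 [236.  218.6]
anvil top 0.59 [232.6 203.9]
anvil wrist 0.26 [254.1  77.6]
cake_press scene 0.59 [237.  217.3]
cake_press top 0.68 [228.7 197.8]
cake_press top 0.53 [249.5 239.4]
pink_cake scene 0.7 [223.6 159.2]
pink_cake scene 0.56 [233.  217.4]
pink_cake top 0.3 [229.  198.3]
scene [([218, 155, 9, 10, 72], [221.9, 159.6]), ([358, 197, 14, 12, 83], [363.9, 203.8]), ([209, 258, 16, 12, 130], [216.6, 263.3])]
top [([326, 105, 125, 146, 6073], [387.6, 176.7]), ([311, 124, 13, 13, 79], [316.9, 131.0]), ([221, 208, 10, 10, 73], [225.9, 212.2]), ([298, 238, 57, 52, 1490], [325.0, 263.0]), ([244, 240, 13, 12, 127], [249.9, 245.4]), ([261, 267, 70, 70, 2258], [295.2, 300.3]), ([236, 326, 26, 34, 315], [246.6, 339.5]), ([234, 348, 18, 36, 177], [241.6, 369.1])]
```

View pics/p1.png

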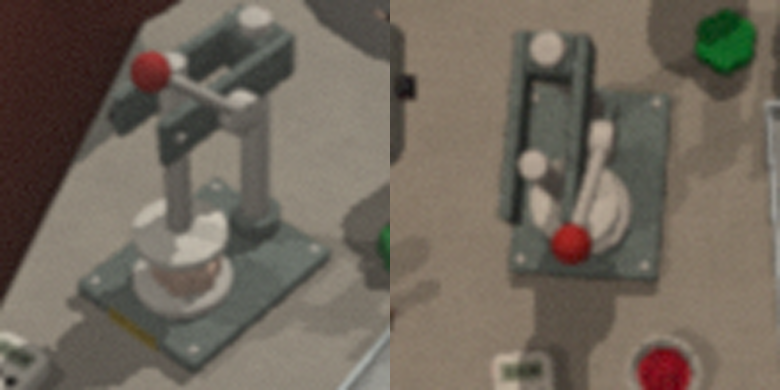

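View pics/w4.png

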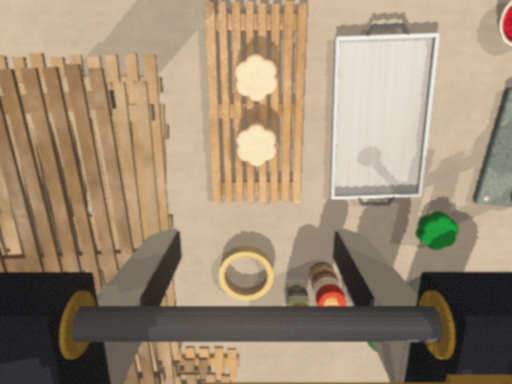

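The wrist picture shows both cakes flat and side by side on the slats at (256,78) and (256,145), with the catch tray empty. The crops show the red ball at scene (222,160) and top (226,212).

Run:
```python
from h import *
from scipy.optimize import least_squares
fs={n:eyes.grab_frame(n) for n in('scene','top')}
s=np.array([512,384])
R=lambda n,p:ray(fs[n],np.array(p)/s)
B=tri([R('scene',(222.4,160.1)),R('top',(226.4,212.7))]);print('ball',B,proj(fs['scene'],B),proj(fs['top'],B))
A=tri([R('scene',(245,168.5)),R('top',(235,190))]);print('axis',A,proj(fs['scene'],A),proj(fs['top'],A))
d=B-A;print(d,np.degrees(np.arctan2(-d[1],-d[0])))
# base plate corners / bolts from top crop (3.9 px per px, offset 180,150), z~10
for p in[(657,103),(645,265),(520,258),(668,93),(655,279),(512,271)]:
    q=np.array([(p[0]-390)/3.9+180,p[1]/3.9+150]);print(p,atz(fs['top'],q/s,10).round(1))
for p in[(82,285),(195,365),(328,250)]:
    q=np.array([p[0]/390*110+180,p[1]/390*110+140]);print(p,atz(fs['scene'],q/s,10).round(1))
```

```text
ball [478.79304896  64.19712891 340.29191874] [221.78503711 160.08458768] [226.82929562 212.34965019]
axis [558.98882256  50.17994869 261.29170068] [244.81830661 168.50187797] [235.12619075 189.89791481]
[-80.19577361  14.01718022  79.00021806] -9.91440478249141
(657, 103) [657.6  33.3  10. ]
(645, 265) [494.6  49.3  10. ]
(520, 258) [506.3 174.4  10. ]
(668, 93) [667.3  22.   10. ]
(655, 279) [480.4  39.7  10. ]
(512, 271) [493.6 182.6  10. ]
(82, 285) [501.  180.5  10. ]
(195, 365) [487.2  38.6  10. ]
(328, 250) [670.8  22.6  10. ]
```

{"method": "arm_command", "body": {
  "deltas": [
    [0.07, 0.084, 0.415, 0, 0, 0, 5.4],
    [0.07, 0.084, 0.415, 0, 0, 0, 5.4],
    [0.07, 0.084, 0.415, 0, 0, 0, 5.4],
    [0.07, 0.084, 0.415, 0, 0, 0, 5.4],
    [0.07, 0.084, 0.415, 0, 0, 0, 5.4],
    [0.07, 0.084, 0.415, 0, 0, 0, 5.4],
    [0.07, 0.084, 0.415, 0, 0, 0, 5.4],
    [0.07, 0.084, 0.415, 0, 0, 0, 5.4],
    [0.07, 0.084, 0.415, 0, 0, 0, 5.4],
    [0.07, 0.084, 0.415, 0, 0, 0, 5.4],
    [0.07, 0.084, 0.415, 0, 0, 0, 5.4]
  ]
}}

```text
time_s: 17.92
tool_pos: [479.7, 62.0, 402.1]
tcp_rot: [0.049, 0.999, -0.0, 0.0]
contact_force: [-0.7, -0.9, -1.4]
grip_width: 70.1
gripper_force: 0.0
```

Run:
```python
from h import *
o=ctrl.observe();print(o['tool_pos'],o['time_s'],o['joints'].round(2),Ro.from_quat(o['tcp_rot']).as_matrix().round(3),o['contact_force'])
f=eyes.grab_frame('wrist')
cv2.imwrite('pics/w5.png',cv2.cvtColor(f['frame'],cv2.COLOR_RGB2BGR))
hsv=cv2.cvtColor(f['frame'],cv2.COLOR_RGB2HSV); m=((hsv[...,0]<8)|(hsv[...,0]>172))&(hsv[...,1]>150)&(hsv[...,2]>60)
k,l,s,c=cv2.connectedComponentsWithStats(m.astype(np.uint8))
for i in range(1,k):
    if s[i,4]>60: print(s[i],c[i],atz(f,(c[i]+.5)/[512,384],338))
print(proj(f,[478.8,64.2,338]))
```

```text
[479.69103381  61.98193597 402.14229647] 17.925 [-0.36  0.22  0.24  1.58 -0.05  1.35  1.36] [[-0.995  0.097  0.   ]
 [ 0.097  0.995 -0.   ]
 [-0.    -0.    -1.   ]] [-0.66254588 -0.86516799 -1.44579764]
[216  66  32  33 832] [231.81971154  82.44951923] [396.45570654  54.83913021 338.        ]
[ 239  190   43   43 1441] [260.58917418 210.96946565] [482.15309115  64.70613106 338.        ]
[259.90265785 206.96422975]
```

View pics/w5.png

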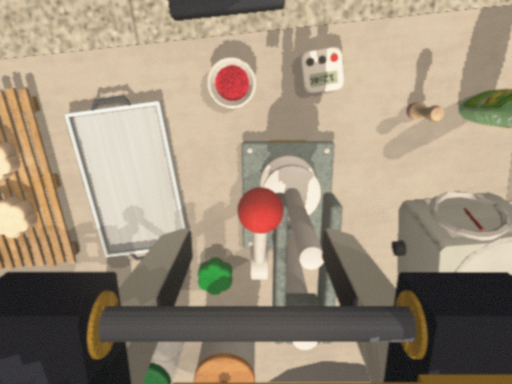

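The ball is at (261,211), which puts it at world (482,65,338), and nothing stands beside it. Going down to grip it.

{"method": "arm_command", "body": {
  "deltas": [
    [0.055, -0.0015, 0.0028, 0, 0, 0, 0],
    [0.055, -0.0015, 0.0028, 0.03, 0, 0, 0],
    [0.055, -0.0015, 0.0028, 0.06, 0, 0, 0],
    [0.055, -0.0015, 0.0028, 0.072, 0, 0, 0],
    [0.055, -0.0015, 0.0028, 0.072, 0, 0, 0],
    [0.02, -0.0015, 0.0028, 0.072, 0, 0, 0],
    [0.02, -0.0015, 0.0028, 0.072, 0, 0, 0],
    [0.02, -0.0015, 0.0028, 0.072, 0, 0, 0],
    [0.02, -0.0015, 0.0028, 0.072, 0, 0, 0]
  ],
  "grip_force": 45
}}

```text
time_s: 19.1
tool_pos: [481.4, 64.2, 330.8]
tcp_rot: [0.048, 0.999, -0.001, 0.001]
contact_force: [-1.3, -4.0, 3.6]
grip_width: 29.5
gripper_force: 45.0
```

{"method": "arm_command", "body": {
  "deltas": [
    [0.02, 0.005, 0, 0.005, 0, 0, 0],
    [0.02, 0.01, 0, 0.0103, 0, 0, 0],
    [0.02, 0.0148, 0, 0.016, 0, 0, 0],
    [0.02, 0.019, 0, 0.0216, 0, 0, 0],
    [0.02, 0.023, 0, 0.0275, 0, 0, 0],
    [0.02, 0.0268, 0, 0.0337, 0, 0, 0],
    [0.02, 0.0302, 0, 0.04, 0, 0, 0],
    [0.02, 0.0333, 0, 0.0465, 0, 0, 0],
    [0.02, 0.0361, 0, 0.053, 0, 0, 0],
    [0.02, 0.0386, 0, 0.06, 0, 0, 0],
    [0.02, 0.0386, 0, 0.06, 0, 0, 0],
    [0.02, 0.0386, 0, 0.06, 0, 0, 0]
  ]
}}

```text
time_s: 20.6
tool_pos: [443.2, 67.9, 271.1]
tcp_rot: [0.048, 0.999, -0.001, 0.001]
contact_force: [-1.5, -5.1, 6.3]
grip_width: 29.4
gripper_force: 45.0
```

{"method": "arm_command", "body": {
  "deltas": [
    [0.02, 0.0021, 0, 0.0069, 0, 0, 0],
    [0.02, 0.0021, 0, 0.0069, 0, 0, 0],
    [0.02, 0.003, 0, 0.01, 0, 0, 0],
    [0.02, 0.003, 0, 0.01, 0, 0, 0],
    [0.02, 0.003, 0, 0.01, 0, 0, 0]
  ]
}}

```text
time_s: 21.22
tool_pos: [440.3, 68.2, 261.2]
tcp_rot: [0.048, 0.999, -0.001, 0.001]
contact_force: [-2.0, -5.6, 6.6]
grip_width: 29.4
gripper_force: 45.0
```

{"method": "arm_command", "body": {
  "deltas": [
    [0.02, 0.0008, 0, 0.003, 0, 0, 0],
    [0.02, 0.0008, 0, 0.003, 0, 0, 0],
    [0.02, 0.0012, 0, 0.005, 0, 0, 0],
    [0.02, 0.0012, 0, 0.005, 0, 0, 0],
    [0.02, 0.0012, 0, 0.005, 0, 0, 0]
  ]
}}

```text
time_s: 21.85
tool_pos: [439.1, 68.3, 256.2]
tcp_rot: [0.048, 0.999, -0.001, 0.001]
contact_force: [-1.2, -5.3, 6.0]
grip_width: 29.5
gripper_force: 45.0
```

{"method": "arm_command", "body": {
  "deltas": [
    [0.02, 0.0006, 0, 0.003, 0, 0, 0],
    [0.02, 0.0006, 0, 0.003, 0, 0, 0],
    [0.02, 0.0006, 0, 0.003, 0, 0, 0]
  ]
}}

```text
time_s: 22.22
tool_pos: [438.5, 68.4, 253.2]
tcp_rot: [0.048, 0.999, -0.001, 0.001]
contact_force: [-1.4, -5.0, 7.0]
grip_width: 29.4
gripper_force: 45.0
```

{"method": "arm_command", "body": {
  "deltas": [
    [0.02, 0.0005, 0, 0.003, 0, 0, 0],
    [0.02, 0.0005, 0, 0.003, 0, 0, 0],
    [0.02, 0.0005, 0, 0.003, 0, 0, 0]
  ]
}}

```text
time_s: 22.6
tool_pos: [437.9, 68.5, 250.2]
tcp_rot: [0.048, 0.999, -0.001, 0.001]
contact_force: [-0.8, -5.8, 6.2]
grip_width: 29.3
gripper_force: 45.0
```

{"method": "arm_command", "body": {
  "deltas": [
    [0.02, 0.0004, 0, 0.0025, 0, 0, 0],
    [0.02, 0.0004, 0, 0.0025, 0, 0, 0],
    [0.02, 0.0004, 0, 0.0025, 0, 0, 0]
  ]
}}

```text
time_s: 22.98
tool_pos: [437.5, 68.5, 247.6]
tcp_rot: [0.048, 0.999, -0.001, 0.001]
contact_force: [-1.5, -5.3, 7.2]
grip_width: 29.5
gripper_force: 45.0
```

{"method": "arm_command", "body": {
  "deltas": [
    [0.02, 0.0003, 0, 0.002, 0, 0, 0],
    [0.02, 0.0003, 0, 0.002, 0, 0, 0],
    [0.02, 0.0003, 0, 0.002, 0, 0, 0]
  ]
}}

```text
time_s: 23.35
tool_pos: [437.4, 68.5, 246.5]
tcp_rot: [0.048, 0.999, -0.001, 0.001]
contact_force: [-3.8, -5.5, 11.0]
grip_width: 29.4
gripper_force: 45.0
```

{"method": "arm_command", "body": {
  "deltas": [
    [0.02, 0, 0, 0.001, 0, 0, 0],
    [0.02, 0, 0, 0.001, 0, 0, 0],
    [0.02, 0, 0, 0.001, 0, 0, 0]
  ]
}}

```text
time_s: 23.72
tool_pos: [437.3, 68.5, 246.2]
tcp_rot: [0.048, 0.999, -0.0, 0.001]
contact_force: [-3.5, -5.6, 16.5]
grip_width: 29.7
gripper_force: 45.0
```

Run:
```python
from h import *
L=[]
for i in range(6):
    f=eyes.grab_frame('wrist');o=ctrl.observe();L.append(o['contact_force'])
print(np.mean(L,0),np.std(L,0),o['tool_pos'],o['time_s'],o['gripper_force'])
```

```text
[-4.98135299 -5.56339646 16.08431909] [0.5894763  0.53870778 0.69129842] [437.31586774  68.52299417 246.16959174] 24.025 45.00450380612165
```

{"method": "arm_command", "body": {
  "deltas": [
    [0.02, 0, 0, 0.0003, 0, 0, 0],
    [0.02, 0, 0, 0.0003, 0, 0, 0],
    [0.02, 0, 0, 0.0003, 0, 0, 0],
    [0.02, 0, 0, 0.0003, 0, 0, 0]
  ]
}}

```text
time_s: 24.52
tool_pos: [437.3, 68.5, 246.1]
tcp_rot: [0.048, 0.999, -0.0, 0.001]
contact_force: [-4.3, -6.5, 17.3]
grip_width: 29.5
gripper_force: 45.0
```

Run:
```python
from h import *
L=[]
for i in range(12):
    f=eyes.grab_frame('wrist' if i%2 else 'top');o=ctrl.observe();L.append(o['contact_force'])
print(np.mean(L,0),np.std(L,0),o['tool_pos'],o['time_s'],o['gripper_force'])
for n in('wrist',):
    f=eyes.grab_frame('scene');cv2.imwrite('pics/e.png',cv2.resize(cv2.cvtColor(f['frame'],cv2.COLOR_RGB2BGR)[110:350,150:430],None,fx=2,fy=2))
```

```text
[-5.4181812  -5.84934628 17.62257737] [0.47988035 0.41994343 0.48585163] [437.29897027  68.53801811 246.06389133] 25.125 45.00474215950817
```

View pics/e.png

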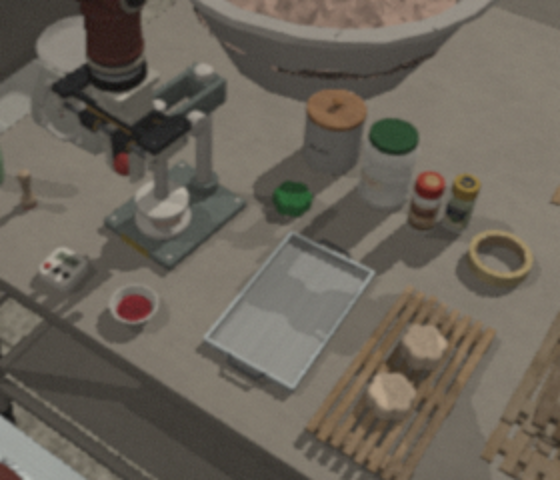

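The picture shows both cakes flat on the slats at crop (388,398) and (423,350), the lever held down with the ram on the cake, and the timer, stamp and dish untouched. The arc force is about 17 N, which is 10 N over the free pull.

```bash
python3 -c "from cell import sign_off; print(sign_off())"
```

```text
the job is handed in; nothing more can be done
None
```

Both cream cakes lie flat, side by side, on the slat tray, and I handed the job in at about 25 s with the lever still held down; the ram's force on the pink cake is about 50 N, estimated from the wrist force rather than measured on the cake.

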